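# Tare the trim scale through its covered key well

### The job

Tare the counting scale with the empty dish standing on its pan: push the cover on the longer key block fully open (away from the robot), reach a fingertip down into the round well and press the sunken tare key fully home, holding it down for a good second, then let it up and push the cover fully shut again. Nothing is to be picked up: leave the dish on the pan, do not press the power key in the open square well, and leave the other things on the scale and table where they stand.

Things in the scene. Friction and masses are not known exactly. Their poses are not given: they have to be found in the camera images.
- scale: grey counting scale fixed on the table: deck 340 x 340 mm, deck top 50 mm above the table; x axis points from its control side (towards the robot) to its weighing pan, z up; origin under its centre on the table. Round steel pan (136 mm across, top 71 mm above the table) centred 90 mm along +x. Two black key blocks stand on the deck near its -x side, 85 mm either side of the middle; which one is left varies
- tare_unit: the longer black key block, 132 mm (its x) x 72 mm (its y) x 34 mm tall, fixed on the deck, with two low side rails (outer edges 35 mm either side of the middle, 6 mm above the block's top) guiding a sliding aluminium cover; origin under the block's centre at deck height, axes parallel to the scale's. Its round well lies in the half nearer the robot, centred 32 mm along its -x; the other half is solid
- tare_well (a point): centre of the mouth of the tare well, level with the block's top (84 mm above the table). Round well, 50 mm across, upright walls. The tare key lies on its floor, its top 24 mm below this mouth when up
- tare_key_top (a point): centre of the tare key's top: plain white round key, 30 mm across
- tare_key (a joint): how far the tare key is pressed, m: 0 up, 0.005 fully down; spring, 1.4 N to start and about 5 N fully down; springs back by itself
- cover_ridge (a point): top centre of the cover's ridge. The cover is a flat aluminium plate 62 x 62 mm, 4 mm thick, lying on the block's top (its upper face is 88 mm above the table), with an upright ridge across its middle: 10 mm thick (x), 44 mm long (y), standing 17 mm above the plate; ridge top 105 mm above the table
- cover (a joint): how far the cover is slid along the tare unit's +x (away from the robot), m: 0 shut over the well, 0.062 fully open; end stops at both; it needs about 1.5 to 2 N and stays where it is left
- power_unit: the shorter black key block, 80 x 72 x 34 mm, on the deck; it has no cover and an open square well (40 x 40 mm) at its middle; origin under its centre at deck height
- power_key (a joint): how far the square power key in the square well is pressed, m: 0 up, 0.005 down; not to be pressed
- dish: white ceramic trim dish, empty, 100 mm across the rim, 28 mm tall, standing loose on the scale's pan; origin under its centre
- spool: wooden thread spool, 36 mm across, 35 mm tall, standing on the scale's deck between the two key blocks; origin under its centre
- weight: steel pattern weight, disc 64 mm across with a stub knob, 36 mm tall, on the table beside the scale's left front; origin under its centre
- jar: glass jar with black lid, 68 mm across, 80 mm tall, on the table at the scale's left; origin under its centre
- tin: flat round steel pin tin, 68 mm across, 26 mm tall, on the table beside the scale's right front; origin under its centre
- tape: black desk tape dispenser, 150 x 60 mm, 94 mm tall, on the table at the scale's right; origin under its centre
Mind the look-alikes: they are no part of the job. Leave any blue or red look-alike of the dish alone.

How it is judged:
By the outcome, as a careful person would: the job done as asked, in the order asked, and still so for the second after the job is handed in, with the robot touching nothing.
It also fails if it takes over 58 s, if anything falls off the work surface, if the arm or the gripper's body presses on something with over 40 N, if the wrist force passes 120 N, or if a joint passes its speed limit or range.

### The arm

A 6-joint arm with a two-finger parallel gripper is mounted at the origin on the work surface. World frame = base frame: x ahead of the robot, y to its left, z up, the work surface at z = 0. Lengths are in m, angles in degrees, forces in N, time in s.
With the tool pointing down it reaches from about 0.25 to 0.725 m from the base axis. Payload 9.7 kg.
Tool frame: the origin (TCP) lies midway between the tips of the shut fingers; the grasp point (between the pads) lies 19 mm behind it; z points along the fingers, y is the line along which they close (so a half turn about z gives the same grasp; the last joint's range is limited). The gripper opens to 85 mm and grips with 20 to 120 N. Pads are 22 mm wide; open, the fingers measure 114 mm over their backs; the gripper's body (76 mm by 85 mm) begins 54 mm behind the grasp point. The pads swing forward as they close: fully open they stand 13 mm farther back than shut.
Start: joints at [74.828, 4.979, 10.078, 95.1, 0, 90], TCP at [0.144, 0.531, 0.21] pointing down, gripper open.
Joint ranges: [-179.16, 179.16], [-48.56, 103.87], [-65.8, 70.77], [-126.05, 130.52], [-82.76, 87.17], [-180, 180]. Speed limits (degrees/s): [127.2, 127.2, 147.25, 180, 180, 180].

### API

Orientations are given as [roll, pitch, yaw] about the fixed x, y, z axes, in that order (R = Rz(yaw) Ry(pitch) Rx(roll)).
In Python, from workcell import bot gives the robot as it stands.
- The arm moves only by the shell command python3 -m crank 'ROWS' [FORCE]. ROWS is JSON, a list of rows, each an object with "gripper": the finger opening in mm, from 0 to 85.4; "travel": the shift along the tool's x, y, z in mm, a list of three; "twist": the turn, a rotation vector about the tool's x, y, z in rad, a list of three. In form: [{"gripper": gripper, "travel": [tx, ty, tz], "twist": [rx, ry, rz]}, ...]. A call has 1 to 12 rows; each row shifts and turns the commanded pose from where the row before left it, along the tool's axes as they then stand; what a row does not reach is not made up. A row lasts 1/8 s, in which the tool goes at most 62.5 mm and 10.7 degrees, less where a joint would pass 70% of its speed; a pose out of reach is approached as far as the arm can. A call is refused whole if a number of a shift passes 62.5 or a number of a turn 0.188, either way. A call with a gripper value outside its range is refused whole. The fingers move at their own pace and stop on an object; FORCE is the grip in N (left out, the last holds). Time passes only in rows, so rows that do not move let the fingers close. It gives the time, the measured TCP pose, the force, the opening and the grip force at its end, in the units of the state.
- bot.get_obs(): the state, without advancing time (a new reading comes with each control period).
- bot.camera(name): name is "scene" or "side" or "wrist"; returns the picture (480x640x3 uint8, red, green, blue); there is no depth.
- bot.calibration(name): a dict with "vfov" (degrees; the focal length in pixels is half the picture's height over the tangent of half this angle, whatever the lens; pixels are square), "cx", "cy" (the principal point, pixels), "k1" (the pictures are not rectified: a ray, as slopes to the right and down, at radius r is drawn at 1 + k1 r^2 times it, then the intrinsics apply), "camera_from_world" (4x4, takes a point from world to camera coordinates). Camera axes: x right, y down, z forward; pixel columns grow to the right and rows downward; lengths in m; the calibration is good to about 2 mm. A picture is of the moment at which its call begins: read the wrist's pose just before it. calibration takes no time and is no camera call; for the wrist camera it gives the pose at the moment of the call.
- bot.job_done(): hands the job in; it is judged then, once.
The state is a dict: "time": time; "q": joint angles; "qd": joint speeds; "joint_efforts": joint torques, N m; "ee_pos": TCP position; "tcp_rot": TCP orientation; "wrist_force": force on the tool from outside, world axes, zero at the start; "torque": the same for the moment, N m; "opening": finger opening in m; "grasp_force": force on a finger pad.
Only numpy, scipy, OpenCV 4.12 (cv2) and the standard library are available. Lean on these libraries where they do the work, as an engineer would, in place of code of your own. Each camera call takes 0.05 s, during which the arm holds its last target. There are 200 camera calls.

## Working session

There is one attempt and no reset: what is moved stays moved. The work goes in short steps, Python scripts to look and compute and a shell command to move; the robot and the scene stay as the last step left them, time stands still between calls to the robot, and variables do not carry over. Pictures are saved under pics/ and viewed, at most 10 in all, crops included, and the job is handed in when it is done.

```bash
mkdir -p pics; cat > h.py <<'E'
import numpy as np, cv2
from workcell import bot
def K(c):
    f=240/np.tan(np.radians(c['vfov'])/2); return f
def ray(c,u,v):
    f=K(c); d=np.array([(u-c['cx'])/f,(v-c['cy'])/f]); s=d.copy()
    for _ in range(30): s=d/(1+c['k1']*(s@s))
    T=np.array(c['camera_from_world']); R=T[:3,:3]; return -R.T@T[:3,3], R.T@np.array([s[0],s[1],1])
def onz(c,u,v,z):
    o,d=ray(c,u,v); return o+d*(z-o[2])/d[2]
def proj(c,p):
    T=np.array(c['camera_from_world']); q=T[:3,:3]@np.array(p)+T[:3,3]; s=q[:2]/q[2]; s=s*(1+c['k1']*(s@s)); return s*K(c)+[c['cx'],c['cy']]
def snap(n,fn):
    c=bot.calibration(n); im=bot.camera(n); cv2.imwrite('pics/'+fn,cv2.cvtColor(im,cv2.COLOR_RGB2BGR)); return c,im
E
python3 - <<'E'
from h import *
import pickle
for n in ['scene','side','wrist']:
    c,im=snap(n,n+'0.png'); print(n,c['vfov'],c['k1'],ray(c,320,240)[0].round(3),ray(c,320,240)[1].round(2)); pickle.dump(c,open(n+'0.pkl','wb'))
o=bot.get_obs();print(o['time'],o['ee_pos'],o['tcp_rot'],o['opening'],o['wrist_force'])
E
```

```text
scene 53.522385195030125 -0.02548864273187433 [1.114 0.511 0.801] [-0.56 -0.45 -0.7 ]
side 55.477433145494395 0.02847806717962612 [ 0.447 -0.665  0.571] [ 0.1   0.81 -0.57]
wrist 63.275870033500084 -0.06654434098057078 [0.065 0.551 0.373] [ 0.3  -0.08 -0.95]
0.15 [0.14391004 0.53066249 0.20925849] [-1.79944346e+02 -5.28226200e-04  1.64825227e+02] 0.08525098453638467 [-0.64545625 -0.09431677 -0.42592869]
```

View pics/scene0.png

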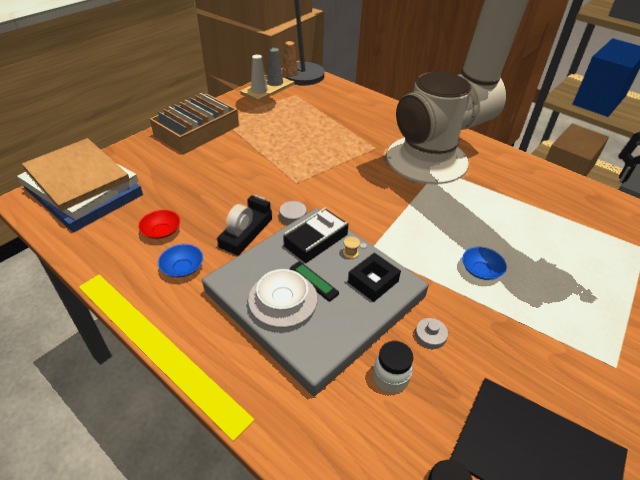

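View pics/side0.png

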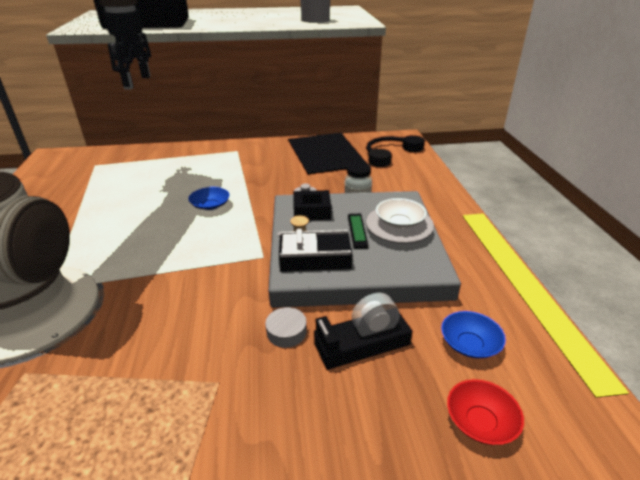

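The tare unit is the long block with the cover: scene (316,233), side (315,250). The candidates it could be confused with are the short power unit at scene (375,277), side (312,205), and the tape dispenser at scene (245,223). Next is a close crop to check.

```bash
python3 - <<'E'
from h import *
a=cv2.imread('pics/scene0.png')[200:300,270:410]; b=cv2.imread('pics/side0.png')[180:310,260:470]
a=cv2.resize(a,None,fx=4,fy=4,interpolation=cv2.INTER_NEAREST);b=cv2.resize(b,(800,495),interpolation=cv2.INTER_NEAREST)[:,:560]
cv2.imwrite('pics/crop0.png',cv2.resize(a,(800,571),interpolation=cv2.INTER_NEAREST))
import pickle
c=pickle.load(open('scene0.pkl','rb'));s=pickle.load(open('side0.pkl','rb'))
for n,cc,L,z in [('scene deck',c,[(204,286),(427,287),(315,385)],.05),('side deck',s,[(272,294),(458,291),(275,197),(430,193)],.05)]:
    for p in L: print(n,p,onz(cc,*p,z).round(3))
print(onz(c,325,222,.088),onz(s,300,245,.088))
E
```

```text
scene deck (204, 286) [ 0.777 -0.064  0.05 ]
scene deck (427, 287) [0.47  0.278 0.05 ]
scene deck (315, 385) [0.791 0.251 0.05 ]
side deck (272, 294) [ 0.436 -0.073  0.05 ]
side deck (458, 291) [ 0.752 -0.107  0.05 ]
side deck (275, 197) [0.456 0.262 0.05 ]
side deck (430, 193) [0.816 0.232 0.05 ]
[0.49263177 0.01809836 0.088     ] [0.49261007 0.01086363 0.088     ]
```

View pics/crop0.png

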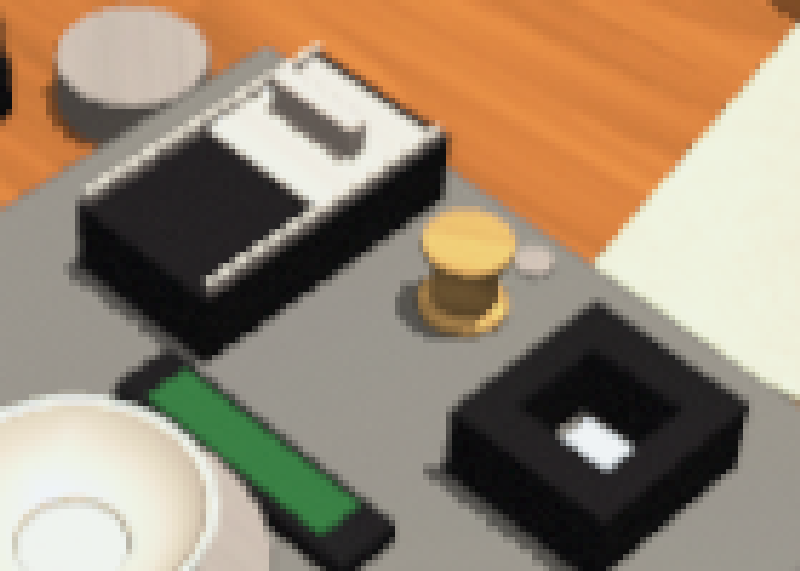

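The crop confirms the choice: a long black block with an aluminium cover and ridge, shut, at crop (320,110). The power key's open square well is at crop (600,430) and the spool at (465,265). Next I'll get the pose from the rail ends.

```bash
python3 - <<'E'
from h import *
import pickle
c=pickle.load(open('scene0.pkl','rb'))
P=lambda u,v,z: onz(c,270+u/5.714,200+v/5.714,z)
for n,u,v,z in [('rail far R',82,190,.09),('rail far L',208,286,.09),('rail near L',439,126,.09),('rail near R',318,46,.09),
 ('blk far R',80,205,.084),('blk far L',207,300,.084),('ridge top +x R',275,84,.105),('ridge +x L',364,126,.105),('cover +x R',210,133,.088),('cover+x L',307,207,.088),
 ('spool top',468,243,.085),('pow nearR',598,303,.084),('pow farL',600,523,.084),('pow R',452,410,.084),('pow L',745,405,.084)]: print(n,P(u,v,z).round(4))
E
```

```text
rail far R [ 0.582 -0.022  0.09 ]
rail far L [0.5878 0.0476 0.09  ]
rail near L [0.4614 0.0556 0.09  ]
rail near R [ 0.4567 -0.0105  0.09  ]
blk far R [ 0.584  -0.0212  0.084 ]
blk far L [0.589  0.0483 0.084 ]
ridge top +x R [0.4993 0.0029 0.105 ]
ridge +x L [0.4947 0.044  0.105 ]
cover +x R [ 0.5234 -0.0091  0.088 ]
cover+x L [0.5296 0.0459 0.088 ]
spool top [0.5011 0.1014 0.085 ]
pow nearR [0.4927 0.1559 0.084 ]
pow farL [0.5776 0.2185 0.084 ]
pow R [0.5709 0.1489 0.084 ]
pow L [0.4985 0.2249 0.084 ]
```

```bash
python3 -m crank '[{"gripper":0,"travel":[0,0,0],"twist":[0,0,-0.093]},{"gripper":0,"travel":[0,0,0],"twist":[0,0,-0.093]},{"gripper":0,"travel":[-36,-48,0],"twist":[0,0,0]},{"gripper":0,"travel":[-36,-48,0],"twist":[0,0,0]},{"gripper":0,"travel":[-36,-48,0],"twist":[0,0,0]},{"gripper":0,"travel":[-36,-48,0],"twist":[0,0,0]},{"gripper":0,"travel":[-36,-48,0],"twist":[0,0,0]},{"gripper":0,"travel":[-36,-48,0],"twist":[0,0,0]},{"gripper":0,"travel":[-36,-48,0],"twist":[0,0,0]},{"gripper":0,"travel":[-36,-48,0],"twist":[0,0,0]},{"gripper":0,"travel":[-36,-48,0],"twist":[0,0,0]},{"gripper":0,"travel":[-31,-50,0],"twist":[0,0,0]}]'
python3 - <<'E'
from h import *
o=bot.get_obs();print(o['ee_pos'],o['tcp_rot'],o['opening'],o['wrist_force'])
import pickle
c,im=snap('wrist','w1.png');pickle.dump(c,open('w1.pkl','wb'))
for p in [(.49,.0205,.105),tuple(o['ee_pos'])]: print(proj(c,p))
E
```

```text
time: 1.65
ee_pos: [0.4606, 0.0204, 0.2096]
tcp_rot: [180.0, 0.0, 175.5]
wrist_force: [0.1, 0.2, -0.8]
opening: 0.0
grasp_force: 0.0
[0.46062587 0.02042939 0.2095811 ] [1.79992410e+02 1.81436394e-03 1.75475907e+02] 1.2454732958439656e-05 [ 0.08908772  0.19403712 -0.84595016]
[324.34496848 271.46999617]
[321.90505295 299.13488991]
```

View pics/w1.png

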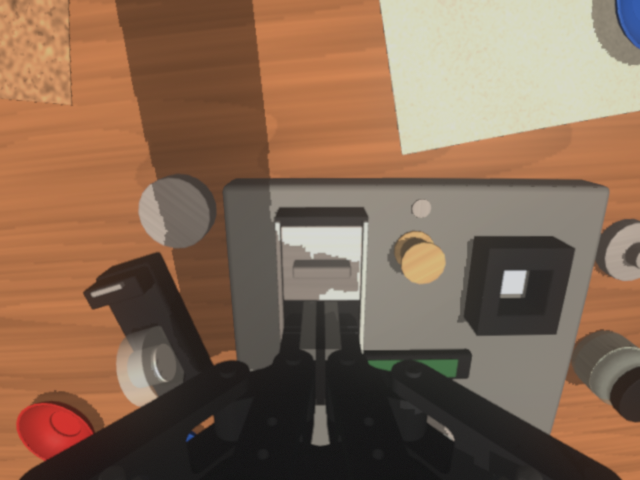

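The wrist view shows the shut cover at about (321,262), its ridge spanning (293–351, 262–277) and rails at columns 280 and 364. The spool is at (422,260), and the fingers are at the bottom centre. I'll refine from this.

```bash
python3 - <<'E'
from h import *
import pickle
c=pickle.load(open('w1.pkl','rb'))
print('cam',ray(c,320,240)[0])
for n,u,v,z in [('ridge lo L',293,277,.105),('ridge lo R',351,277,.105),('ridge up',322,262,.105),('ridge up@88',322,262,.088),('deck front L',228,184,.05),('deck front R',605,187,.05),('rail L top',280,222,.09),('rail R top',366,222,.09),('cover far',320,300,.088),('cover near',320,227,.088),('spool',424,262,.085)]: print(n,onz(c,u,v,z).round(4))
im=cv2.cvtColor(cv2.imread('pics/w1.png'),cv2.COLOR_BGR2GRAY)
print(im[215:305:1,310].tolist()); print(im[268,270:375].tolist()); print(im[274,270:375].tolist())
E
```

```text
cam [0.37917177 0.0259233  0.37349303]
ridge lo L [ 0.4926 -0.0032  0.105 ]
ridge lo R [0.496 0.04  0.105]
ridge up [0.4823 0.0193 0.105 ]
ridge up@88 [0.4889 0.0189 0.088 ]
deck front L [ 0.4277 -0.055   0.05  ]
deck front R [0.4541 0.2684 0.05  ]
rail L top [ 0.4534 -0.0101  0.09  ]
rail R top [0.4586 0.0545 0.09  ]
cover far [0.5217 0.0148 0.088 ]
cover near [0.4603 0.0196 0.088 ]
spool [0.4965 0.0999 0.085 ]
[52, 56, 62, 65, 65, 66, 66, 66, 66, 67, 82, 126, 177, 207, 213, 213, 213, 213, 213, 213, 213, 213, 213, 213, 213, 213, 213, 213, 213, 213, 212, 212, 212, 213, 213, 211, 202, 188, 183, 183, 180, 169, 153, 140, 117, 90, 82, 81, 81, 81, 83, 91, 107, 122, 134, 139, 139, 138, 137, 138, 137, 136, 132, 130, 133, 134, 135, 134, 134, 134, 134, 134, 135, 136, 137, 137, 136, 136, 137, 137, 138, 137, 137, 133, 115, 84, 70, 72, 71, 70]
[89, 90, 89, 90, 90, 90, 94, 112, 130, 131, 119, 95, 92, 117, 134, 136, 137, 136, 136, 136, 136, 133, 121, 112, 117, 120, 121, 121, 121, 122, 121, 122, 121, 122, 122, 122, 122, 122, 122, 123, 122, 122, 123, 123, 123, 123, 123, 122, 123, 123, 122, 123, 123, 123, 124, 124, 124, 124, 124, 124, 124, 124, 124, 124, 124, 124, 124, 124, 124, 123, 124, 124, 124, 124, 124, 124, 124, 123, 122, 118, 114, 125, 135, 139, 139, 139, 139, 139, 149, 170, 156, 123, 153, 193, 210, 204, 173, 143, 140, 141, 141, 141, 141, 141, 140]
[90, 90, 89, 90, 89, 89, 90, 109, 128, 132, 124, 101, 88, 113, 134, 139, 139, 139, 139, 139, 139, 136, 127, 121, 129, 135, 137, 137, 137, 137, 137, 137, 137, 137, 137, 137, 137, 137, 137, 137, 138, 137, 137, 137, 137, 137, 137, 137, 137, 137, 137, 138, 137, 137, 137, 137, 137, 138, 137, 137, 137, 137, 137, 137, 137, 137, 137, 137, 137, 137, 137, 137, 138, 137, 137, 137, 137, 136, 133, 125, 118, 125, 136, 139, 139, 139, 151, 183, 206, 198, 156, 126, 170, 205, 208, 189, 162, 144, 141, 140, 141, 141, 141, 141, 140]
```

```bash
python3 -m crank '[{"gripper":0,"travel":[0,0,40],"twist":[0,0,0]},{"gripper":0,"travel":[0,0,40],"twist":[0,0,0]},{"gripper":0,"travel":[0,0,25],"twist":[0,0,0]},{"gripper":0,"travel":[0,0,10],"twist":[0,0,0]},{"gripper":0,"travel":[0,0,0],"twist":[0,0,0]}]' && python3 -m crank '[{"gripper":0,"travel":[-8,0,0],"twist":[0,0,0]},{"gripper":0,"travel":[-8,0,0],"twist":[0,0,0]},{"gripper":0,"travel":[-8,0,0],"twist":[0,0,0]},{"gripper":0,"travel":[-8,0,0],"twist":[0,0,0]},{"gripper":0,"travel":[-8,0,0],"twist":[0,0,0]},{"gripper":0,"travel":[-8,0,0],"twist":[0,0,0]},{"gripper":0,"travel":[-8,0,0],"twist":[0,0,0]},{"gripper":0,"travel":[-8,0,0],"twist":[0,0,0]}]'
```

```text
time: 2.33
ee_pos: [0.4597, 0.0224, 0.0948]
tcp_rot: [-180.0, -0.0, 175.5]
wrist_force: [-0.2, 0.6, 0.9]
opening: -0.0001
grasp_force: 0.0
time: 3.32
ee_pos: [0.5242, 0.0173, 0.0948]
tcp_rot: [-180.0, -0.0, 175.5]
wrist_force: [-0.3, 0.7, 0.2]
opening: -0.0
grasp_force: 0.0
```

```bash
python3 -m crank '[{"gripper":0,"travel":[-4,0,0],"twist":[0,0,0]},{"gripper":0,"travel":[-4,0,0],"twist":[0,0,0]}]'; python3 -m crank '[{"gripper":0,"travel":[-3,0,0],"twist":[0,0,0]},{"gripper":0,"travel":[-2,0,0],"twist":[0,0,0]}]'
python3 - <<'E'
from h import *
snap('side','s2.png');c,im=snap('wrist','w2.png')
a=cv2.imread('pics/w2.png')[170:420,180:460]; b=cv2.imread('pics/s2.png')[170:310,250:406]
cv2.imwrite('pics/crop2.png',np.hstack([cv2.resize(a,(420,375)),cv2.resize(b,(380,375))[:,:380]]))
E
```

```text
time: 3.58
ee_pos: [0.5318, 0.0167, 0.0948]
tcp_rot: [180.0, -0.0, 175.5]
wrist_force: [0.6, -0.1, 0.6]
opening: -0.0001
grasp_force: 0.0
time: 3.82
ee_pos: [0.5368, 0.0163, 0.0948]
tcp_rot: [180.0, 0.0, 175.5]
wrist_force: [-0.7, -0.4, -0.3]
opening: -0.0001
grasp_force: 0.0
```

View pics/crop2.png

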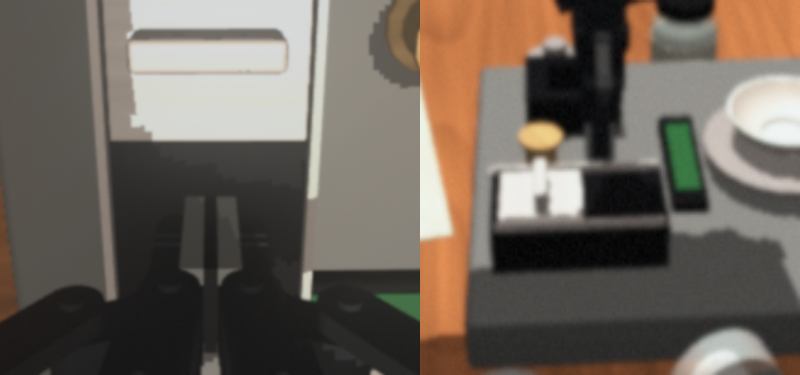

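The cover is still shut: its ridge is at crop (208,50), and the fingertips (210,197) are beyond it, so they passed over without touching. I'll check where the tip really is.

```bash
python3 - <<'E'
from h import *
s=bot.calibration('side');w=bot.calibration('wrist');p=bot.get_obs()['ee_pos'];print(p,proj(s,p),proj(w,p))
import pickle; s0=pickle.load(open('side0.pkl','rb'))
def tri(a,b):
    (o1,d1),(o2,d2)=a,b
    t=np.linalg.lstsq(np.c_[d1,-d2],o2-o1,rcond=None)[0]; return o1+d1*t[0],o2+d2*t[1]
print('tip',tri(ray(s,324,229),ray(w,320,301)))
# ridge top centre: side crop (541,165), wrist crop lower edge/upper edge
print('ridge',tri(ray(s,250+121*156/380,170+162*140/375),ray(w,180+208*2/3,170+35*2/3)))
c=pickle.load(open('scene0.pkl','rb'))
print('ridge scene/side0', tri(ray(c,325.5,218.5),ray(s0,299,234)))
a=cv2.imread('pics/w2.png')[250:350,260:380]; b=cv2.imread('pics/s2.png')[170:270,260:380]
cv2.imwrite('pics/crop3.png',np.hstack([cv2.resize(a,(400,333)),cv2.resize(b,(400,333))]))
E
```

```text
[0.53674212 0.01630904 0.09477482] [323.6480042  238.41083601] [321.86765568 299.16264259]
tip (array([0.53757947, 0.01756086, 0.11454806]), array([0.52965719, 0.01599115, 0.11063067]))
ridge (array([0.49360082, 0.01971933, 0.11381245]), array([0.48366093, 0.01911688, 0.11190264]))
ridge scene/side0 (array([0.49556583, 0.0213591 , 0.10234366]), array([0.49234327, 0.02281217, 0.10417589]))
```

View pics/crop3.png

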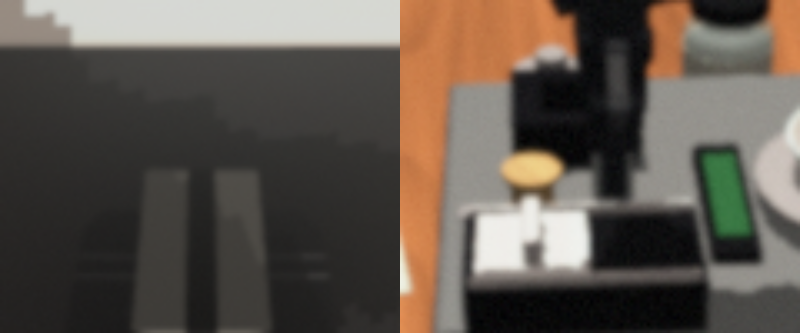

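```bash
python3 - <<'E'
from h import *
g=cv2.cvtColor(cv2.imread('pics/s2.png'),cv2.COLOR_BGR2GRAY); g0=cv2.cvtColor(cv2.imread('pics/side0.png'),cv2.COLOR_BGR2GRAY)
print('now');print(g[218:244,310:346:2]); print('before');print(g0[218:244,310:346:2])
o=bot.get_obs();print(o['q'],o['ee_pos'],o['opening'])
s=bot.calibration('side')
for z in (.095,.105,.115): print(z,proj(s,[.5368,.0163,z]))
E
```

```text
now
[[ 11  10  12  23  56  39  18  20  18  45  50  71 125 146 145 149 146 148]
 [ 27  25  26  33  57  40  15  18  17  48  52  75 123 147 148 147 146 148]
 [ 49  54  58  59  61  35  13   8  19  52  70  85 122 149 145 147 147 145]
 [ 77  97 103  98  72  40  16  14  16  55  91 110 131 147 148 146 145 149]
 [108 128 134 126  82  41  15  11  16  58 110 135 141 147 145 147 148 148]
 [137 145 145 137  86  39  17  11  19  58 120 144 146 145 146 146 147 147]
 [143 147 147 138  85  37  19  16  17  57 118 146 146 147 146 146 149 148]
 [147 148 145 138  85  37  15  14  17  56 123 146 148 146 146 146 148 145]
 [146 146 145 137  89  40  14  18  16  55 120 147 147 148 148 147 147 148]
 [147 144 147 139  91  39  17  14  18  58 119 144 147 146 148 148 146 148]
 [150 146 148 142  95  48  29  26  28  61 118 145 144 144 144 151 153 154]
 [152 153 156 153 117  74  60  54  47  71 122 142 140 143 144 157 164 170]
 [164 165 171 174 145 106  97  92  72  88 120 131 132 131 133 154 161 167]
 [169 169 176 170 150 121 117 103  87  93 110 108 106 110 113 129 130 137]
 [166 166 165 136 115 101  98  93  84  87  86 
[... 2371 characters left out ...]
 232 150  31  24  26  22  25  22  24  25  27  22  23  22  22  27]
 [236 237 233 159  34  21  24  24  21  23  22  25  25  27  25  22  21  23]
 [236 237 235 174  39  25  25  25  22  23  24  23  23  20  22  19  26  27]
 [236 237 235 180  38  24  27  24  29  23  21  22  23  25  23  23  24  25]
 [235 236 236 181  35  22  24  24  25  25  19  22  26  23  23  25  26  23]
 [236 236 236 180  40  22  24  23  22  25  27  26  22  25  26  23  21  24]]
[ 1.74149800e+00  2.46349181e+00 -5.28060427e+00  8.22559160e+01
 -1.90581219e-03  6.25764739e+00] [0.53674212 0.01630904 0.09477482] 0.00019892553302174992
0.095 [323.67980534 238.31010754]
0.105 [323.67191671 233.78855417]
0.115 [323.66392445 229.20517288]
```

The side picture puts the real fingertip about 19 mm above the reported TCP, at roughly 0.114 m. I'll go back behind the ridge, lower to allow for that, and check the height before pushing.

```bash
python3 -m crank '[{"gripper":0,"travel":[0,0,-10],"twist":[0,0,0]},{"gripper":0,"travel":[40,0,0],"twist":[0,0,0]},{"gripper":0,"travel":[37,0,0],"twist":[0,0,0]},{"gripper":0,"travel":[0,0,10],"twist":[0,0,0]},{"gripper":0,"travel":[0,0,9],"twist":[0,0,0]},{"gripper":0,"travel":[0,0,6],"twist":[0,0,0]},{"gripper":0,"travel":[0,0,0],"twist":[0,0,0]}]'
python3 - <<'E'
from h import *
c,im=snap('side','s3.png'); p=bot.get_obs()['ee_pos']
for z in (0,.01,.02): print(p[2]+z,proj(c,[p[0],p[1],p[2]+z]))
b=cv2.imread('pics/s3.png')[190:280,240:360]
cv2.imwrite('pics/crop4.png',cv2.resize(b,(720,540)))
E
```

```text
time: 4.8
ee_pos: [0.4599, 0.0223, 0.079]
tcp_rot: [-180.0, -0.1, 175.5]
wrist_force: [0.3, -1.2, -1.0]
opening: -0.0002
grasp_force: 0.0
0.07940197756641545 [281.98164738 246.58589478]
0.08940197756641545 [281.69298265 242.14922028]
0.09940197756641546 [281.40017456 237.65239567]
```

View pics/crop4.png

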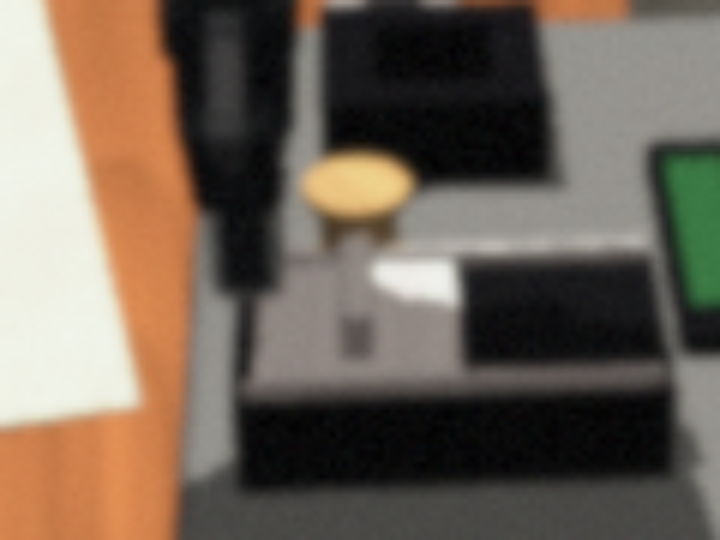

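The tip's lower end is at crop (250,288), a height of about 0.099 m, which confirms the +19 mm offset. I'll lower 4 mm more and push.

```bash
python3 -m crank '[{"gripper":0,"travel":[0,0,4],"twist":[0,0,0]},{"gripper":0,"travel":[-7,0,0],"twist":[0,0,0]},{"gripper":0,"travel":[-7,0,0],"twist":[0,0,0]},{"gripper":0,"travel":[-7,0,0],"twist":[0,0,0]},{"gripper":0,"travel":[-7,0,0],"twist":[0,0,0]}]'; python3 -m crank '[{"gripper":0,"travel":[-7,0,0],"twist":[0,0,0]},{"gripper":0,"travel":[-7,0,0],"twist":[0,0,0]},{"gripper":0,"travel":[-7,0,0],"twist":[0,0,0]},{"gripper":0,"travel":[-7,0,0],"twist":[0,0,0]},{"gripper":0,"travel":[-7,0,0],"twist":[0,0,0]}]';python3 -m crank '[{"gripper":0,"travel":[-6,0,0],"twist":[0,0,0]},{"gripper":0,"travel":[-3,0,0],"twist":[0,0,0]}]'
```

```text
time: 5.48
ee_pos: [0.4882, 0.0202, 0.0758]
tcp_rot: [180.0, -0.0, 175.5]
wrist_force: [-1.5, 0.8, 0.8]
opening: 0.0003
grasp_force: 0.9
time: 6.1
ee_pos: [0.5232, 0.0174, 0.0758]
tcp_rot: [180.0, 0.0, 175.5]
wrist_force: [-1.5, 1.2, 0.9]
opening: -0.0001
grasp_force: 0.9
time: 6.35
ee_pos: [0.532, 0.0167, 0.0757]
tcp_rot: [180.0, -0.0, 175.5]
wrist_force: [-2.2, 0.3, 0.8]
opening: 0.0001
grasp_force: 0.8
```

Pushing now, at about 1.5–2 N. I'll continue in small steps to the stop.

```bash
for i in 1; do python3 -m crank '[{"gripper":0,"travel":[-3,0,0],"twist":[0,0,0]},{"gripper":0,"travel":[-1,0,0],"twist":[0,0,0]}]'; done | grep -E "ee_pos|wrist_f"; python3 -m crank '[{"gripper":0,"travel":[-2,0,0],"twist":[0,0,0]}]'| grep -E "ee_pos|wrist_f"; python3 -m crank '[{"gripper":0,"travel":[-2,0,0],"twist":[0,0,0]}]'| grep -E "ee_pos|wrist_f"
```

```text
ee_pos: [0.5344, 0.0165, 0.0756]
wrist_force: [-9.3, 1.5, 5.1]
ee_pos: [0.5346, 0.0165, 0.0755]
wrist_force: [-21.6, 2.3, 11.8]
ee_pos: [0.5348, 0.0164, 0.0755]
wrist_force: [-31.8, 3.0, 17.5]
```

That is the hard stop. Back off, rise, move above the well and look.

```bash
python3 -m crank '[{"gripper":0,"travel":[12,0,0],"twist":[0,0,0]},{"gripper":0,"travel":[0,0,-20],"twist":[0,0,0]},{"gripper":0,"travel":[37,0,-40],"twist":[0,0,0]},{"gripper":0,"travel":[25,0,-20],"twist":[0,0,0]},{"gripper":0,"travel":[0,0,0],"twist":[0,0,0]}]'
python3 - <<'E'
from h import *
import pickle
c,im=snap('wrist','w5.png');pickle.dump(c,open('w5.pkl','wb'))
print(proj(c,[.491,.019,.06]))
a=cv2.imread('pics/w5.png')[150:400,200:450];cv2.imwrite('pics/crop5.png',cv2.resize(a,(600,600)))
E
```

```text
time: 7.48
ee_pos: [0.4661, 0.0219, 0.158]
tcp_rot: [180.0, 0.3, 175.5]
wrist_force: [0.4, 0.6, -0.6]
opening: 0.0001
grasp_force: 0.0
[319.77571644 268.92227871]
```

View pics/crop5.png

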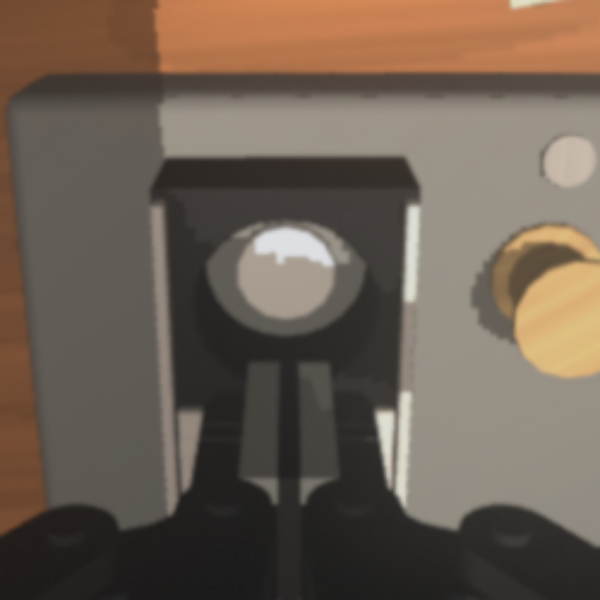

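The cover is open and the key shows at crop (286,272), which is pixel (319,263). Computing the offset to its centre.

```bash
python3 - <<'E'
from h import *
import pickle
c=pickle.load(open('w5.pkl','rb'))
k=onz(c,200+286/2.4,150+272/2.4,.060); print(k)
for p in [(237,272),(335,272),(286,225),(286,319)]: print(onz(c,200+p[0]/2.4,150+p[1]/2.4,.060).round(4))
print('cover near edge',onz(c,200+190/2.4,150+410/2.4,.088))
o=bot.get_obs(); from scipy.spatial.transform import Rotation as R
print(o['ee_pos'],o['tcp_rot'],R.from_euler('xyz',o['tcp_rot'],degrees=True).inv().apply(k-o['ee_pos'])*1000)
E
```

```text
[0.48663094 0.01890512 0.06      ]
[0.4855 0.0042 0.06  ]
[0.4878 0.0336 0.06  ]
[0.4718 0.0201 0.06  ]
[0.502  0.0177 0.06  ]
cover near edge [ 0.51537847 -0.01063569  0.088     ]
[0.46641803 0.02186137 0.15660792] [1.79993430e+02 1.71727444e-01 1.75489032e+02] [-20.09316302  -1.3684359   96.66842604]
```

```bash
python3 -m crank '[{"gripper":0,"travel":[-22,-1,0],"twist":[0,0,0]},{"gripper":0,"travel":[0,0,40],"twist":[0,0,0]},{"gripper":0,"travel":[0,0,38],"twist":[0,0,0]},{"gripper":0,"travel":[0,0,0],"twist":[0,0,0]}]';  python3 -m crank '[{"gripper":0,"travel":[0,0,9],"twist":[0,0,0]},{"gripper":0,"travel":[0,0,9],"twist":[0,0,0]},{"gripper":0,"travel":[0,0,9],"twist":[0,0,0]},{"gripper":0,"travel":[0,0,0],"twist":[0,0,0]}]'; python3 -m crank '[{"gripper":0,"travel":[0,0,6],"twist":[0,0,0]},{"gripper":0,"travel":[0,0,0],"twist":[0,0,0]}]'
```

```text
time: 8.02
ee_pos: [0.486, 0.0189, 0.0741]
tcp_rot: [-180.0, -0.4, 175.5]
wrist_force: [-0.1, 0.2, 0.9]
opening: -0.0003
grasp_force: 0.0
time: 8.52
ee_pos: [0.4874, 0.0192, 0.0503]
tcp_rot: [-180.0, -0.0, 175.5]
wrist_force: [-0.2, -0.3, -0.2]
opening: -0.0001
grasp_force: 0.0
time: 8.78
ee_pos: [0.4876, 0.0192, 0.0445]
tcp_rot: [-180.0, -0.0, 175.5]
wrist_force: [0.2, -0.6, -0.4]
opening: -0.0001
grasp_force: 0.0
```

```bash
for i in 1; do python3 -m crank '[{"gripper":0,"travel":[0,0,3],"twist":[0,0,0]},{"gripper":0,"travel":[0,0,0],"twist":[0,0,0]}]'; python3 -m crank '[{"gripper":0,"travel":[0,0,2],"twist":[0,0,0]},{"gripper":0,"travel":[0,0,0],"twist":[0,0,0]}]'; python3 -m crank '[{"gripper":0,"travel":[0,0,2],"twist":[0,0,0]},{"gripper":0,"travel":[0,0,0],"twist":[0,0,0]}]'; done | grep -E "ee_pos|wrist_f"
```

```text
ee_pos: [0.4876, 0.0192, 0.0416]
wrist_force: [-0.4, -0.3, -0.1]
ee_pos: [0.4876, 0.0192, 0.0396]
wrist_force: [-0.6, 0.4, 0.3]
ee_pos: [0.4878, 0.0192, 0.0378]
wrist_force: [1.2, 0.6, 1.2]
```

```bash
for i in 1; do python3 -m crank '[{"gripper":0,"travel":[0,0,2],"twist":[0,0,0]},{"gripper":0,"travel":[0,0,0],"twist":[0,0,0]}]'; python3 -m crank '[{"gripper":0,"travel":[0,0,2],"twist":[0,0,0]},{"gripper":0,"travel":[0,0,0],"twist":[0,0,0]}]'; python3 -m crank '[{"gripper":0,"travel":[0,0,1.5],"twist":[0,0,0]},{"gripper":0,"travel":[0,0,0],"twist":[0,0,0]}]'; done | grep -E "ee_pos|wrist_f"
```

```text
ee_pos: [0.4879, 0.0192, 0.0359]
wrist_force: [0.4, -0.4, 2.9]
ee_pos: [0.4879, 0.0192, 0.0339]
wrist_force: [0.3, -0.5, 4.1]
ee_pos: [0.4879, 0.0192, 0.0334]
wrist_force: [-3.4, -0.7, 12.9]
```

The spring, then a hard stop at 13 N, show the key is home. Hold 1.5 s, then rise.

```bash
python3 -m crank '[{"gripper":0,"travel":[0,0,0.5],"twist":[0,0,0]},{"gripper":0,"travel":[0,0,0],"twist":[0,0,0]},{"gripper":0,"travel":[0,0,0],"twist":[0,0,0]},{"gripper":0,"travel":[0,0,0],"twist":[0,0,0]},{"gripper":0,"travel":[0,0,0],"twist":[0,0,0]},{"gripper":0,"travel":[0,0,0],"twist":[0,0,0]},{"gripper":0,"travel":[0,0,0],"twist":[0,0,0]},{"gripper":0,"travel":[0,0,0],"twist":[0,0,0]},{"gripper":0,"travel":[0,0,0],"twist":[0,0,0]},{"gripper":0,"travel":[0,0,0],"twist":[0,0,0]},{"gripper":0,"travel":[0,0,0],"twist":[0,0,0]},{"gripper":0,"travel":[0,0,0],"twist":[0,0,0]}]'; python3 -m crank '[{"gripper":0,"travel":[0,0,0],"twist":[0,0,0]},{"gripper":0,"travel":[0,0,-8],"twist":[0,0,0]},{"gripper":0,"travel":[0,0,-20],"twist":[0,0,0]},{"gripper":0,"travel":[0,0,-40],"twist":[0,0,0]},{"gripper":0,"travel":[0,0,-20],"twist":[0,0,0]},{"gripper":0,"travel":[0,0,0],"twist":[0,0,0]}]'
```

```text
time: 11.78
ee_pos: [0.488, 0.0192, 0.0333]
tcp_rot: [180.0, 0.1, 175.5]
wrist_force: [-6.4, -0.1, 17.5]
opening: -0.0002
grasp_force: 8.3
time: 12.52
ee_pos: [0.4884, 0.0192, 0.1207]
tcp_rot: [180.0, 0.1, 175.5]
wrist_force: [-0.1, 0.3, 0.3]
opening: -0.0002
grasp_force: 0.0
```

```bash
python3 -m crank '[{"gripper":0,"travel":[-46,0,0],"twist":[0,0,0]},{"gripper":0,"travel":[-48,0,0],"twist":[0,0,0]},{"gripper":0,"travel":[0,0,0],"twist":[0,0,0]},{"gripper":0,"travel":[0,0,20],"twist":[0,0,0]},{"gripper":0,"travel":[0,0,15],"twist":[0,0,0]},{"gripper":0,"travel":[0,0,10],"twist":[0,0,0]},{"gripper":0,"travel":[0,0,0],"twist":[0,0,0]}]'; python3 -m crank '[{"gripper":0,"travel":[7,0,0],"twist":[0,0,0]},{"gripper":0,"travel":[7,0,0],"twist":[0,0,0]},{"gripper":0,"travel":[7,0,0],"twist":[0,0,0]}]'; python3 -m crank '[{"gripper":0,"travel":[7,0,0],"twist":[0,0,0]},{"gripper":0,"travel":[7,0,0],"twist":[0,0,0]},{"gripper":0,"travel":[7,0,0],"twist":[0,0,0]},{"gripper":0,"travel":[7,0,0],"twist":[0,0,0]},{"gripper":0,"travel":[7,0,0],"twist":[0,0,0]},{"gripper":0,"travel":[5,0,0],"twist":[0,0,0]}]'
```

```text
time: 13.4
ee_pos: [0.5807, 0.0118, 0.074]
tcp_rot: [-180.0, -0.1, 175.5]
wrist_force: [0.8, -0.4, -0.5]
opening: -0.0001
grasp_force: 0.0
time: 13.78
ee_pos: [0.5604, 0.0135, 0.0755]
tcp_rot: [180.0, 0.1, 175.5]
wrist_force: [2.0, -1.3, 1.9]
opening: -0.0001
grasp_force: 0.9
time: 14.52
ee_pos: [0.5202, 0.0166, 0.0748]
tcp_rot: [-180.0, 0.0, 175.5]
wrist_force: [1.1, -1.0, 2.2]
opening: -0.0
grasp_force: 0.8
```

```bash
for i in 1; do python3 -m crank '[{"gripper":0,"travel":[5,0,0],"twist":[0,0,0]},{"gripper":0,"travel":[4,0,0],"twist":[0,0,0]}]'; python3 -m crank '[{"gripper":0,"travel":[3,0,0],"twist":[0,0,0]},{"gripper":0,"travel":[0,0,0],"twist":[0,0,0]}]'; python3 -m crank '[{"gripper":0,"travel":[2,0,0],"twist":[0,0,0]},{"gripper":0,"travel":[0,0,0],"twist":[0,0,0]}]'; done | grep -E "ee_pos|wrist_f"
```

```text
ee_pos: [0.5114, 0.0173, 0.0748]
wrist_force: [2.2, -0.9, 1.3]
ee_pos: [0.5082, 0.0176, 0.0746]
wrist_force: [0.6, 0.9, 0.5]
ee_pos: [0.5065, 0.0177, 0.0746]
wrist_force: [-0.0, -0.7, -0.2]
```

```bash
for i in 1; do python3 -m crank '[{"gripper":0,"travel":[2,0,0],"twist":[0,0,0]}]'; python3 -m crank '[{"gripper":0,"travel":[2,0,0],"twist":[0,0,0]}]';python3 -m crank '[{"gripper":0,"travel":[2,0,0],"twist":[0,0,0]}]';  done | grep -E "ee_pos|wrist_f"
```

```text
ee_pos: [0.5047, 0.0178, 0.0746]
wrist_force: [2.0, 0.4, -1.2]
ee_pos: [0.504, 0.0179, 0.0748]
wrist_force: [14.1, -1.7, -7.6]
ee_pos: [0.5038, 0.018, 0.075]
wrist_force: [23.0, -1.4, -12.7]
```

Shut against the stop. Back off, rise and check.

```bash
python3 -m crank '[{"gripper":0,"travel":[-14,0,0],"twist":[0,0,0]},{"gripper":0,"travel":[0,0,-30],"twist":[0,0,0]},{"gripper":0,"travel":[0,0,-50],"twist":[0,0,0]},{"gripper":0,"travel":[0,0,-50],"twist":[0,0,0]},{"gripper":0,"travel":[40,0,-20],"twist":[0,0,0]},{"gripper":0,"travel":[40,0,0],"twist":[0,0,0]},{"gripper":0,"travel":[0,0,0],"twist":[0,0,0]}]'
python3 - <<'E'
from h import *
snap('scene','c6.png');snap('side','s6.png')
a=cv2.imread('pics/c6.png')[190:390,190:440]; b=cv2.imread('pics/s6.png')[170:370,260:460]
cv2.imwrite('pics/crop6.png',np.hstack([cv2.resize(a,(440,352)),cv2.resize(b,(352,352))]))
E
```

```text
time: 16.52
ee_pos: [0.4334, 0.0235, 0.2259]
tcp_rot: [180.0, 0.1, 175.5]
wrist_force: [1.2, -0.4, 0.6]
opening: -0.0001
grasp_force: 0.0
```

View pics/crop6.png

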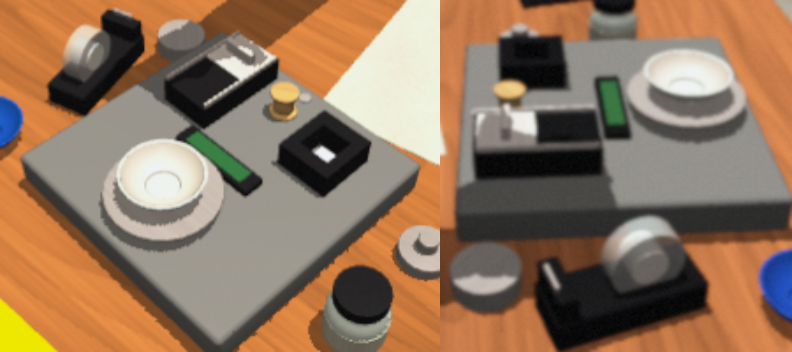

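The cover is shut at crop (235,58), and the dish (162,175), spool (285,100) and everything else are where they were. The arm is clear.

```bash
python3 -c "
from workcell import bot
print(bot.job_done())"
```

```text
the job is handed in; nothing more can be done
None
```

The job is handed in: cover opened to its stop, tare key pressed home and held about 1.5 s, then released, and cover pushed shut to its stop; the final pictures show the dish and other objects where they stood.

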